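Close the air-line filter

TASK

The air-line filter held in the drill vice has a new element in it: put its black cap, which lies on the bench, back on and screw it fully home onto its rubber seal. Set it square on the neck, turn it backwards until you feel it drop into the thread, then turn it clockwise until it comes to its stop; go gently, never force it. Leave the tape and the tools where they lie and let go of the cap.

Things in the scene. Friction and masses are not known exactly. Their poses are not given: they have to be found in the camera images.
- cap: Round black ribbed plastic cap, 54 mm across, 32 mm high, about 60 g, open side down on the bench. Origin: centre of its open underside, z up. The lower 20 mm is hollow (48 mm bore, flared at the edge), solid above. Three lugs inside, 120 degrees apart, 16 degrees wide, 3 mm high, undersides 9 mm above the open edge. Grip it by its sides; as it is round, any side will do.
- filter_mouth (a point): Centre of the top of the filter neck (a soft black rubber ring), z up, 114 mm above the bench. Neck 37 mm across, 45 over its thread, 28 long, on a 50 mm square aluminium body; 1.5 mm play all round the cap. Cap origin below this point: 11 to 16 mm while its lugs lie on top of the thread, 18 mm once dropped in, 22 mm fully home. The ring gives 6 N per mm from 20 mm on.
- vice: Blue drill vice that holds the filter, the one nearer the robot, fixed, 214 x 75 x 58 mm, T-handle along its -x. Filter thread: 3 starts, right-hand, at an unknown angle. Lugs on top of it: turned clockwise they jam on a rib; turned back (at most 120 degrees, perhaps over a 2 mm step) they drop 7 mm. Then clockwise 75 to 95 degrees, 3.7 mm down per rad, under 0.25 N m, to a hard stop; 0.8 N m is too much.
- etape: Red roll of electrical tape lying flat, 63 mm across, 19 mm high; origin at the centre of its underside. Not part of the job.
- spanner: Steel spanner lying flat, 41 x 188 x 10 mm, its length along its own y; origin under its middle. Not part of the job.
- small_driver: Small orange screwdriver lying flat, 27 x 154 x 27 mm, its length along its own y; origin under its middle. Not part of the job.
- pliers: Blue-handled pliers lying flat, 59 x 180 x 15 mm, length along its own y; origin under its middle. Not part of the job.
- pencil: Green pencil, 7 x 112 x 7 mm, length along its own y; origin under its middle. Not part of the job.

How it is judged:
By the outcome, as a careful person would: the job done as asked, in the order asked, and still so for the second after the job is handed in, with the robot touching nothing.
It also fails if it takes over 72 s, if anything falls off the work surface, if the arm or the gripper's body presses on something with over 40 N, if the wrist force passes 120 N, or if a joint passes its speed limit or range.

ROBOT

A 6-joint arm with a two-finger parallel gripper is mounted at the origin on a cart in front of the work surface, level with it; the furniture and walls round the work are solid. World frame = base frame: x ahead of the robot, y to its left, z up, the work surface at z = 0. Lengths are in mm, angles in rad, forces in N, time in s.
With the tool pointing down it reaches from about 325 to 875 mm from the base axis. Payload 4.4 kg.
Tool frame: the origin (TCP) lies midway between the tips of the shut fingers; the grasp point (between the pads) lies manip.pinch_z behind it (manip.pinch_z is the distance from the TCP to the grasp point, in mm); z points along the fingers, y is the line along which they close (so a half turn about z gives the same grasp; the last joint's range is limited). The gripper opens to 85 mm and grips with 20 to 120 N. Pads are 22 mm wide; open, the fingers measure 114 mm over their backs; the gripper's body (76 mm by 85 mm) begins 54 mm behind the grasp point. The pads swing forward as they close: fully open they stand 13 mm farther back than shut.
Start: joints at [-1.389, 0.207, 1.542, -0, 1.393, -0.15], TCP at [187.291, -543.644, 231.282] pointing down, gripper open.
Joint ranges: [-2.73, 2.73], [-0.86, 2.22], [0.23, 2.46], [-1.11, 4.25], [0.08, 2.63], [-2.82, 2.82]. Speed limits (rad/s): [2.79, 2.79, 3.14, 3.14, 3.14, 3.14].

INTERFACE

Orientations are given as [roll, pitch, yaw] about the fixed x, y, z axes, in that order (R = Rz(yaw) Ry(pitch) Rx(roll)).
In Python, from bench import manip gives the robot as it stands.
- The arm moves only by the shell command python3 -m crank 'ROWS' [FORCE]. ROWS is JSON, a list of rows, each a list of 7 numbers: the shift along the tool's x, y, z in mm, then the turn, a rotation vector about the tool's x, y, z in degrees, then the gripper's target within -1 to 1 (fully open at 1, half-way at 0, shut at -1). A call has 1 to 8 rows; each row is the pose to reach, as a shift and turn from the pose commanded when the call began, along the tool's axes at that moment; what a row does not reach only later rows make up. A row lasts 1/12 s, in which the tool goes at most 41.7 mm and 7.16 degrees, less where a joint would pass 70% of its speed; a pose out of reach is approached as far as the arm can. A call with a gripper value outside its range is refused whole. The fingers move at their own pace and stop on an object; FORCE is the grip in N (left out, the last holds). Time passes only in rows, so rows that repeat a pose let the fingers close. It gives the time, the measured TCP pose, the force, the opening and the grip force at its end, in the units of the state.
- manip.get_state(): the state, without advancing time (a new reading comes with each control period).
- manip.capture(name): name is "side" or "top" or "wrist"; returns a dict with "frame" (384x512x3 uint8, red, green, blue), "fx", "fy", "cx", "cy" (pixels), "position" and "rotation" of the camera in the world; the wrist camera has in their place "hand_eye" (4x4, takes a point from camera to tool coordinates, whose origin is the TCP and whose axes are the flange's). Camera axes: x right, y up, looking along -z (the intrinsics and any distortion apply to the point x, -y, -z); pixel columns grow to the right and rows downward; lengths in mm; the calibration is good to about 2 mm. A picture is of the moment at which its call begins: read the wrist's pose just before it. There is no depth.
- manip.close_job(): hands the job in; it is judged then, once.
The state is a dict: "clock": time; "joints": joint angles; "qd": joint speeds; "joint_efforts": joint torques, N m; "position": TCP position; "eef_rot": TCP orientation; "contact_force": force on the tool from outside, world axes, zero at the start; "moment": the same for the moment, N m; "finger_gap": finger opening in mm; "finger_force": force on a finger pad.
Only numpy, scipy, OpenCV 4.12 (cv2) and the standard library are available. Lean on these libraries where they do the work, as an engineer would, in place of code of your own. Each camera call takes 0.05 s, during which the arm holds its last target. There are 200 camera calls.

## Working session

There is one attempt and no reset: what is moved stays moved. The work goes in short steps, Python scripts to look and compute and a shell command to move; the robot and the scene stay as the last step left them, time stands still between calls to the robot, and variables do not carry over. Pictures are saved under pics/ and viewed, at most 10 in all, crops included, and the job is handed in when it is done.

```bash
mkdir -p pics; ls
python3 - <<'E'
from bench import manip
import cv2,numpy as np
print(manip.get_state(), manip.pinch_z)
for n in("side","top","wrist"):
    c=manip.capture(n); cv2.imwrite(f"pics/{n}0.png",c["frame"][:,:,::-1])
    print(n,{k:(np.round(v,3).tolist() if k!="frame" else 0) for k,v in c.items()})
E
```

```text
pics
{'clock': 0.0, 'joints': array([-1.38950082e+00,  2.07461202e-01,  1.54295358e+00,  1.29207531e-05,
        1.39354075e+00, -1.50505313e-01]), 'qd': array([ 0.00200735,  0.00097237,  0.00135542, -0.00044755, -0.0003714 ,
       -0.00139004]), 'joint_efforts': array([ 2.51863066e-04, -3.83028710e+01, -2.91597372e+01, -9.73773399e-05,
        1.03949883e-02,  1.19410990e-05]), 'position': array([ 187.15404032, -542.8761588 ,  230.10257716]), 'eef_rot': array([-3.13925839e+00, -3.66853704e-04,  3.31798097e-01]), 'contact_force': array([-0.38456424,  0.18485544, -0.76550491]), 'moment': array([0.02527141, 0.01040877, 0.0650258 ]), 'finger_force': 0.0, 'finger_gap': 85.54664655022364} 18.700000000000003
side {'frame': 0, 'fx': 415.839, 'fy': 415.839, 'cx': 253.389, 'cy': 191.61, 'position': [425.722, 572.893, 718.006], 'rotation': [0.898, -0.021, -2.99]}
top {'frame': 0, 'fx': 385.052, 'fy': 385.052, 'cx': 254.681, 'cy': 195.015, 'position': [394.483, -188.667, 941.402], 'rotation': [0.138, -0.006, -1.575]}
wrist {'frame': 0, 'fx': 319.946, 'fy': 319.946, 'cx': 257.465, 'cy': 190.228, 'hand_eye': [[0.001, 0.954, 0.3, 77.193], [1.0, -0.001, 0.0, -0.588], [0.0, 0.3, -0.954, -143.671], [0.0, 0.0, 0.0, 1.0]]}
```

View pics/top0.png

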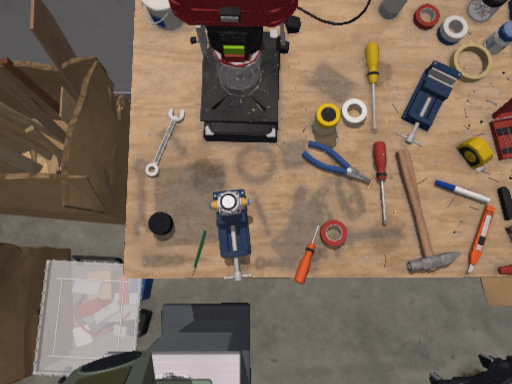

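View pics/side0.png

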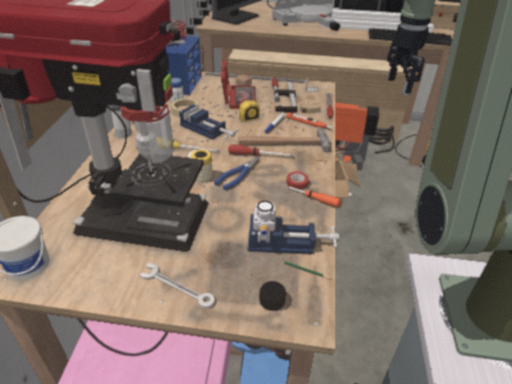

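The top view shows the cap at about (160,224), the filter mouth at (230,202) and the pencil at (200,252). In the side view the cap is at (272,295) and the mouth at (265,206).

```bash
cat > h.py <<'E'
from bench import manip
import cv2,numpy as np
from scipy.spatial.transform import Rotation as R
def campose(c):
    if "hand_eye" in c:
        s=c["st"];T=np.array(c["hand_eye"]);Rt=R.from_euler('xyz',s["eef_rot"]).as_matrix()
        return Rt@T[:3,3]+s["position"],Rt@T[:3,:3]
    r=np.array(c["rotation"])
    return np.array(c["position"]),(R.from_euler('xyz',r).as_matrix() if r.size==3 else r)
def cap(n):
    s=manip.get_state();c=manip.capture(n);c["st"]=s;return c
def ray(c,u,v,z):
    p,M=campose(c);d=M@np.array([(u-c["cx"])/c["fx"],-(v-c["cy"])/c["fy"],-1])
    return p+d*(z-p[2])/d[2]
def proj(c,P):
    p,M=campose(c);q=M.T@(np.array(P)-p)
    return c["cx"]+c["fx"]*q[0]/-q[2],c["cy"]-c["fy"]*q[1]/-q[2]
def dark(c,u,v,w,t=60):
    g=c["frame"].max(2)[v-w:v+w,u-w:u+w];m=(g<t).astype(np.uint8)
    n,l,s,ce=cv2.connectedComponentsWithStats(m);i=1+s[1:,4].argmax()
    return s[i],ce[i]+[u-w,v-w]
E
python3 - <<'E'
from h import *
for n,cu,mu in(("top",(160,224),(230,202)),("side",(272,295),(265,206))):
    c=cap(n);print({k:c[k] for k in c if 'dist' in k})
    s,ce=dark(c,*cu,25);print(n,s,ce,ray(c,*ce,25),ray(c,*mu,114))
    g=c["frame"][mu[1]-20:mu[1]+20,mu[0]-20:mu[0]+20,::-1]
    cv2.imwrite(f"pics/m{n}.png",cv2.resize(g,(400,400),interpolation=0))
a=cv2.imread("pics/mtop.png");b=cv2.imread("pics/mside.png");cv2.imwrite("pics/m.png",np.hstack([a,b]))
E
```

```text
{}
top [ 14  13  25  23 447] [160.56599553 223.38255034] [454.84021673  29.17461451  25.        ] [ 494.63632778 -140.61071223  114.        ]
{}
side [ 13  12  26  28 576] [272.28819444 295.6875    ] [453.52234432  40.10903684  25.        ] [ 494.50001272 -132.42011819  114.        ]
```

View pics/m.png

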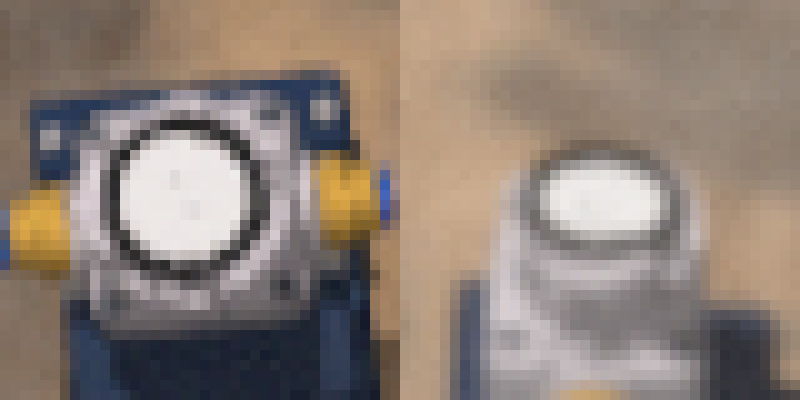

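The rubber ring is at about (228.5,202) in the top view and (265.5,206) in the side view. That puts the mouth near (494,-136), to be refined with the wrist camera. Next I move over the cap.

```bash
python3 -m crank '[[220,-229,15,0,0,0,1],[220,-229,15,0,0,0,1],[220,-229,15,0,0,0,1],[220,-229,15,0,0,0,1],[220,-229,15,0,0,0,1],[220,-229,15,0,0,0,1],[220,-229,15,0,0,0,1],[220,-229,15,0,0,0,1]]'; python3 -m crank '[[220,-229,15,0,0,0,1],[220,-229,15,0,0,0,1],[220,-229,15,0,0,0,1],[220,-229,15,0,0,0,1],[220,-229,15,0,0,0,1],[220,-229,15,0,0,0,1],[220,-229,15,0,0,0,1],[220,-229,15,0,0,0,1]]'
```

```text
clock: 0.92
position: [321.2, -251.9, 215.9]
eef_rot: [-3.14, -0.001, 0.333]
contact_force: [-0.2, 0.3, 0.2]
finger_gap: 85.6
finger_force: 0.0
clock: 1.58
position: [454.9, 36.2, 201.3]
eef_rot: [-3.141, -0.001, 0.334]
contact_force: [0.3, -0.3, 0.4]
finger_gap: 85.4
finger_force: 0.0
```

Run:
```python
from h import *
c=cap("wrist");print(proj(c,[454,33,32]))
g=c["frame"];cv2.imwrite("pics/w1.png",g[:,:,::-1])
u,v=map(int,proj(c,[454,33,32]))
s,ce=dark(c,u,v,90);print(s,ce,[ray(c,*ce,z) for z in(20,25,32)])
```

```text
(np.float64(260.9062597634135), np.float64(172.11111830597127))
[  66   58   50   57 2157] [260.405656  167.8173389] [array([455.35664657,  33.91275274,  20.        ]), array([456.46597382,  34.34343422,  25.        ]), array([458.01903198,  34.94638828,  32.        ])]
```

View pics/w1.png

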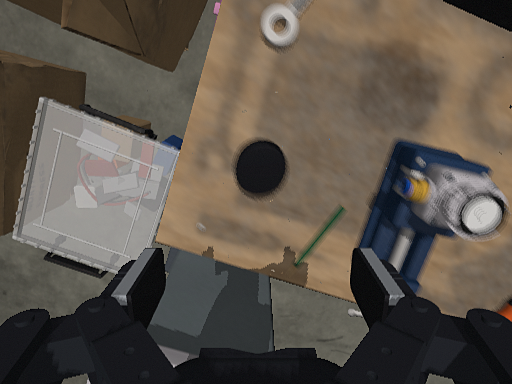

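The cap sits centred at pixel (260,168), near (455.5,34). The filter mouth is at (480,214) and the pencil is clear. Next I descend.

```bash
python3 -m crank '[[0,2.3,100,0,0,0,1],[0,2.3,100,0,0,0,1],[0,2.3,100,0,0,0,1],[0,2.3,180,0,0,0,1],[0,2.3,180,0,0,0,1],[0,2.3,198,0,0,0,1],[0,2.3,198,0,0,0,1],[0,2.3,198,0,0,0,1]]'; python3 -m crank '[[0,0,0,0,0,0,0],[0,0,0,0,0,0,-0.5],[0,0,0,0,0,0,-1],[0,0,0,0,0,0,-1],[0,0,0,0,0,0,-1],[0,0,0,0,0,0,-1],[0,0,0,0,0,0,-1],[0,0,0,0,0,0,-1]]' 40;  python3 - <<'E'
from h import *
c=cap("wrist")
cv2.imwrite("pics/w2.png",c["frame"][:,:,::-1]);print(c["st"])
E
```

```text
clock: 2.3
position: [453.9, 30.4, 2.6]
eef_rot: [-3.14, 0.003, 0.332]
contact_force: [0.6, -0.6, -0.0]
finger_gap: 85.5
finger_force: 0.0
clock: 2.97
position: [457.1, 30.2, 5.6]
eef_rot: [3.139, -0.004, 0.332]
contact_force: [-0.7, -0.9, 5.9]
finger_gap: 52.9
finger_force: 41.4
{'clock': 2.9667, 'joints': array([-1.23195355e-01,  2.91411103e-01,  1.98907613e+00, -1.40731629e-04,
        8.56345173e-01,  1.11577266e+00]), 'qd': array([ 0.00187622, -0.00231553, -0.00223316, -0.0005995 ,  0.00025891,
        0.00053   ]), 'joint_efforts': array([ 6.11876207e-02, -3.00129247e+01, -1.83141053e+01,  3.22859944e-02,
       -2.68956302e-01, -1.12161398e-02]), 'position': array([457.06911269,  30.22904296,   5.60067776]), 'eef_rot': array([ 3.1394047 , -0.00422897,  0.3319249 ]), 'contact_force': array([-0.66119228, -0.88658317,  5.88645518]), 'moment': array([ 0.06829686,  0.14941781, -0.00277011]), 'finger_force': 41.41905009106267, 'finger_gap': 52.88287528787748}
```

View pics/w2.png

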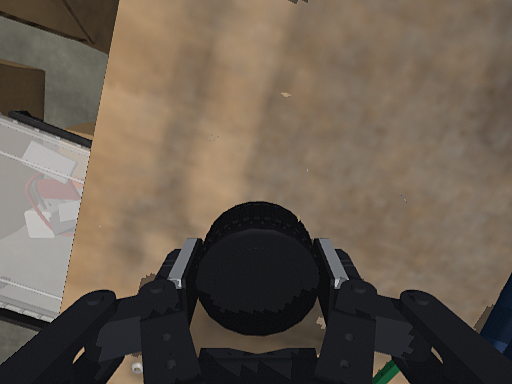

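The cap is held between the pads, gap 52.9 mm, with its top disc centred near (258,278). Next I lift it and carry it to just short of the mouth for a look.

```bash
python3 -m crank '[[0,0,-30,0,0,0,-1],[0,0,-70,0,0,0,-1],[0,0,-110,0,0,0,-1],[0,0,-150,0,0,0,-1],[0,0,-180,0,0,0,-1],[-30,50,-180,0,0,0,-1],[-30,50,-180,0,0,0,-1],[-30,50,-180,0,0,0,-1]]';python3 -m crank '[[-70,120,0,0,0,0,-1],[-70,120,0,0,0,0,-1],[-70,120,0,0,0,0,-1],[-70,120,0,0,0,0,-1],[-70,120,0,0,0,0,-1],[-70,120,0,0,0,0,-1],[-70,120,0,0,0,0,-1],[-70,120,0,0,0,0,-1]]';  python3 - <<'E'
from h import *
c=cap("wrist");s=c["st"];print(s["position"],s["eef_rot"],s["contact_force"],s["finger_gap"])
u,v=map(int,proj(c,[494,-137,114]));print(u,v)
cv2.imwrite("pics/w3.png",c["frame"][:,:,::-1])
E
```

```text
clock: 3.68
position: [443.4, -28.9, 185.6]
eef_rot: [3.138, -0.003, 0.329]
contact_force: [0.7, 0.7, -0.3]
finger_gap: 53.0
finger_force: 42.5
clock: 4.35
position: [415.8, -161.3, 183.2]
eef_rot: [-3.141, -0.0, 0.334]
contact_force: [-1.3, -0.1, -0.8]
finger_gap: 52.9
finger_force: 42.5
[ 415.82755895 -161.32715497  183.2137262 ] [-3.14092188e+00 -1.90332651e-04  3.33582713e-01] [-1.32932905 -0.13798016 -0.76688133] 52.93921595044424
262 81
```

View pics/w3.png

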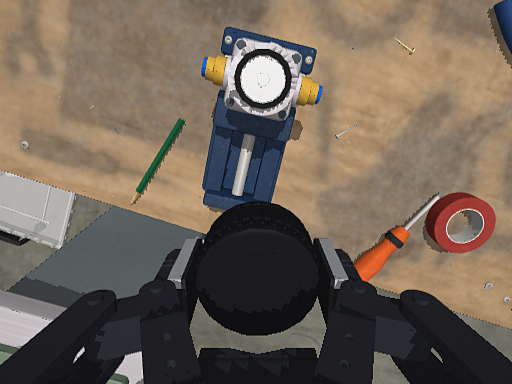

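The ring is centred near (263,77). The held cap's top disc spans columns 195–322 and rows 228–335.

Run:
```python
from h import *
c=cap("wrist");s=c["st"];f=c["frame"];Rt=R.from_euler('xyz',s["eef_rot"]).as_matrix()
g=f.max(2)[40:115,225:305]
m=(g<75).astype(np.uint8);n,l,st,ce=cv2.connectedComponentsWithStats(m)
for i in range(1,n):
    if st[i,4]>100:print("comp",st[i],ce[i]+[225,40])
i=min((i for i in range(1,n) if st[i,4]>150),key=lambda i:np.hypot(*(ce[i]+[225,40]-[263,77])))
k=cv2.findContours((l==i).astype(np.uint8),cv2.RETR_EXTERNAL,cv2.CHAIN_APPROX_NONE)[0]
k=max(k,key=len);e=cv2.fitEllipse(k);print("ell",e)
w=(f.min(2)[40:115,225:305]>170).astype(np.uint8);n,l,st,ce=cv2.connectedComponentsWithStats(w);j=1+st[1:,4].argmax();print("white",st[j],ce[j]+[225,40])
P=ray(c,e[0][0]+225,e[0][1]+40,114);print("mouth",P,"tool delta",Rt.T@(P-s["position"]))
# cap silhouette rows/cols
h=f.astype(int).max(2);
for r in (250,265,281,300):print(r,h[r,180:215:3],h[r,305:340:3])
print(h[195:345:3,258])
for uv in((258.5,281),):
    z=s["position"][2]+26.4;q=ray(c,*uv,z);print("cap in tool",Rt.T@(q-s["position"]))
for P in ([27,0],[-27,0],[0,27],[0,-27]):
    for z in(-26.4,5.6):print(P,z,np.round(proj(c,s["position"]+Rt@np.array([*P,z]))))
```

```text
comp [  9   9  58  60 949] [262.76606955  77.73867229]
ell ((37.565330505371094, 38.433868408203125), (56.06193161010742, 59.11054611206055), 3.011549234390259)
white [  15   16   45   47 1603] [262.4691204   79.07111666]
mouth [ 495.94117683 -136.23704459  114.        ] tool delta [83.90519774  2.56078284 69.20835307]
250 [ 47 127 126 128  97  31  16  22  32  21  33  32] [ 31  21  18  19  16  32  78 126 127 128  38  33]
265 [127 126  68  30  17  20  18  29  29  30  26  29] [ 31  30  31  29  18  18  17  30  68 127 127 126]
281 [197  50  14  19  14  22  30  31  30  30  29  28] [ 30  31  30  29  31  20  16  17  13  49 214  96]
300 [ 19  28  29  17  16  15 123  19  17  18  15  27] [ 16  18  16  12 127  14  19  16  27  29  22  37]
[ 88  90  36  38  21  19  22  24  27  21  21  30  39  33  31  31  30  31
  29  31  28  28  30  29  30  28  30  30  30  29  30  28  29  30  27  31
  27  31  27  16  16  18  16  18  16  18  15 130 111 116]
cap in tool [  0.17821682  -0.12928132 -26.39991742]
[27, 0] -26.4 [259. 222.]
[27, 0] 5.6 [259. 197.]
[-27, 0] -26.4 [259. 334.]
[-27, 0] 5.6 [258. 291.]
[0, 27] -26.4 [323. 281.]
[0, 27] 5.6 [311. 246.]
[0, -27] -26.4 [195. 281.]
[0, -27] 5.6 [206. 246.]
```

```bash
python3 -m crank '[[40,1.3,10,0,0,0,-1],[80,2.5,20,0,0,0,-1],[83.7,2.7,45,0,0,0,-1],[83.7,2.7,50,0,0,0,-1],[83.7,2.7,50,0,0,0,-1],[83.7,2.7,50,0,0,0,-1]]'
python3 - <<'E'
from h import *
for n in("top","side"):
    c=cap(n);u,v=map(int,proj(c,[496,-136,130]));g=c["frame"][v-25:v+25,u-35:u+15 if 0 else u+35,::-1]
    cv2.imwrite(f"pics/{n}a.png",cv2.resize(g,(400,286)))
    P=campose(c)
s=manip.get_state();print(s["position"],s["eef_rot"],s["contact_force"],s["moment"],s["joints"])
a=cv2.imread("pics/topa.png");b=cv2.imread("pics/sidea.png");cv2.imwrite("pics/m2.png",np.hstack([a,b]))
E
```

```text
clock: 4.95
position: [494.9, -137.4, 132.9]
eef_rot: [-3.14, 0.001, 0.333]
contact_force: [-0.1, -0.7, -0.7]
finger_gap: 53.2
finger_force: 42.5
[ 495.79154151 -138.33829849  134.38996544] [ 3.14041300e+00 -1.05693186e-03  3.31527553e-01] [-0.3582702  -0.71066229  0.4751953 ] [-0.01706105 -0.05330405  0.01238493] [-4.40296402e-01  1.82298523e-01  1.78506773e+00 -1.17424618e-04
  1.17264622e+00  7.99018437e-01]
```

View pics/m2.png

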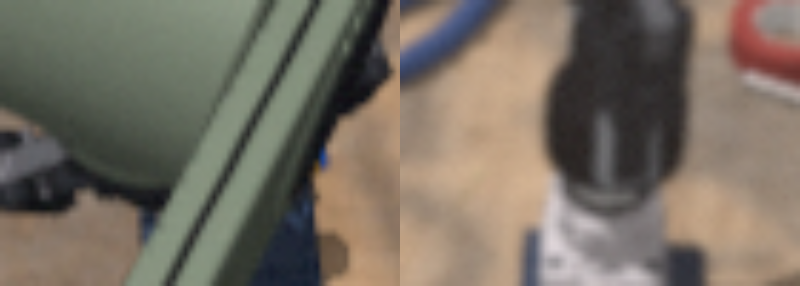

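The side view shows the cap over the neck with a small gap, and the top view is blocked by the arm. Next I lower it gently.

```bash
python3 -m crank '[[0,0,5,0,0,0,-1],[0,0,10,0,0,0,-1],[0,0,14,0,0,0,-1],[0,0,14,0,0,0,-1]]'; python3 -m crank '[[0,0,1.5,0,0,0,-1],[0,0,3,0,0,0,-1],[0,0,3,0,0,0,-1]]';python3 -m crank '[[0,0,1.5,0,0,0,-1],[0,0,3,0,0,0,-1],[0,0,3,0,0,0,-1]]'
```

```text
clock: 5.38
position: [494.7, -137.9, 118.3]
eef_rot: [-3.14, 0.001, 0.331]
contact_force: [-0.5, -0.6, -0.8]
finger_gap: 53.0
finger_force: 42.5
clock: 5.63
position: [495.6, -138.1, 116.0]
eef_rot: [-3.141, 0.0, 0.332]
contact_force: [-0.1, 1.3, -0.1]
finger_gap: 53.0
finger_force: 42.5
clock: 5.88
position: [495.9, -137.9, 113.1]
eef_rot: [-3.141, -0.001, 0.332]
contact_force: [1.4, 0.8, -1.8]
finger_gap: 53.1
finger_force: 42.6
```

```bash
python3 -m crank '[[0,0,1.5,0,0,0,-1],[0,0,3,0,0,0,-1],[0,0,3,0,0,0,-1]]'; python3 -m crank '[[0,0,1,0,0,0,-1],[0,0,2,0,0,0,-1],[0,0,2,0,0,0,-1]]';python3 -m crank '[[0,0,1,0,0,0,-1],[0,0,2,0,0,0,-1],[0,0,2,0,0,0,-1]]'
```

```text
clock: 6.13
position: [496.1, -137.9, 110.3]
eef_rot: [3.142, -0.001, 0.332]
contact_force: [1.4, 0.8, 0.3]
finger_gap: 53.1
finger_force: 42.6
clock: 6.38
position: [496.3, -137.7, 108.4]
eef_rot: [-3.142, -0.002, 0.332]
contact_force: [3.2, 3.0, 0.7]
finger_gap: 53.1
finger_force: 42.7
clock: 6.63
position: [496.3, -137.7, 106.4]
eef_rot: [-3.141, -0.002, 0.332]
contact_force: [3.1, 4.1, 0.6]
finger_gap: 53.4
finger_force: 42.7
```

```bash
python3 -m crank '[[1,-0.7,1,0,0,0,-1],[1,-0.7,2,0,0,0,-1],[1,-0.7,2,0,0,0,-1]]'; python3 -m crank '[[0,0,1,0,0,0,-1],[0,0,2,0,0,0,-1],[0,0,2,0,0,0,-1]]'
```

```text
clock: 6.88
position: [496.6, -137.6, 104.9]
eef_rot: [3.14, 0.0, 0.332]
contact_force: [1.0, 1.9, 4.5]
finger_gap: 53.3
finger_force: 43.3
clock: 7.13
position: [497.0, -137.6, 103.6]
eef_rot: [3.14, -0.001, 0.333]
contact_force: [0.2, 2.0, 9.5]
finger_gap: 53.3
finger_force: 43.6
```

Contact came at the depth expected for lugs on the thread. Now I turn it back, which is negative about tool z.

```bash
cat > st.py <<'E'
from bench import manip
s=manip.get_state();print("Mz,F,z",s["moment"].round(2),s["contact_force"].round(1),s["position"].round(1),s["joints"].round(3)[5])
E
for i in 1; do python3 -m crank '[[0,0,0,0,0,-5,-1],[0,0,0,0,0,-10,-1],[0,0,0,0,0,-10,-1]]'; python3 st.py;  python3 -m crank '[[0,0,0,0,0,-5,-1],[0,0,0,0,0,-10,-1],[0,0,0,0,0,-10,-1]]'; python3 st.py; done
```

```text
clock: 7.38
position: [497.8, -137.7, 104.3]
eef_rot: [3.139, -0.002, 0.509]
contact_force: [0.0, 3.4, 11.1]
finger_gap: 52.6
finger_force: 43.7
Mz,F,z [0.54 0.03 0.05] [ 0.   3.4 11.1] [ 497.8 -137.7  104.3] 0.624
clock: 7.63
position: [498.0, -137.3, 104.9]
eef_rot: [3.139, -0.002, 0.684]
contact_force: [-0.2, 4.2, 14.9]
finger_gap: 53.2
finger_force: 44.0
Mz,F,z [0.86 0.16 0.1 ] [-0.2  4.2 14.9] [ 498.  -137.3  104.9] 0.449
```

```bash
python3 -m crank '[[0.4,-0.5,-0.5,0,0,-5,-1],[0.4,-0.5,-0.5,0,0,-10,-1],[0.4,-0.5,-0.5,0,0,-10,-1]]'; python3 st.py;  python3 -m crank '[[0,0,-0.3,0,0,-5,-1],[0,0,-0.3,0,0,-10,-1],[0,0,-0.3,0,0,-10,-1]]'; python3 st.py
```

```text
clock: 7.88
position: [497.9, -136.8, 105.5]
eef_rot: [3.139, -0.001, 0.859]
contact_force: [0.2, 4.1, 15.3]
finger_gap: 53.1
finger_force: 44.1
Mz,F,z [0.73 0.33 0.1 ] [ 0.2  4.1 15.3] [ 497.9 -136.8  105.5] 0.276
clock: 8.13
position: [497.9, -136.5, 106.1]
eef_rot: [3.139, -0.001, 1.033]
contact_force: [-1.0, 6.5, 17.7]
finger_gap: 52.9
finger_force: 44.3
Mz,F,z [0.92 0.47 0.04] [-1.   6.5 17.7] [ 497.9 -136.5  106.1] 0.101
```

```bash
python3 -m crank '[[0.9,-0.5,-1.0,0,0,-5,-1],[0.9,-0.5,-1.2,0,0,-10,-1],[0.9,-0.5,-1.2,0,0,-10,-1]]'; python3 st.py;  python3 -m crank '[[0,0,-0.5,0,0,-5,-1],[0,0,-0.6,0,0,-10,-1],[0,0,-0.6,0,0,-10,-1]]'; python3 st.py
```

```text
clock: 8.38
position: [497.6, -136.0, 106.9]
eef_rot: [3.139, 0.001, 1.208]
contact_force: [-2.1, 3.3, 14.4]
finger_gap: 53.3
finger_force: 44.0
Mz,F,z [0.6  0.34 0.11] [-2.1  3.3 14.4] [ 497.6 -136.   106.9] -0.071
clock: 8.63
position: [497.3, -135.7, 107.3]
eef_rot: [3.14, 0.001, 1.382]
contact_force: [-2.5, 3.0, 14.2]
finger_gap: 53.1
finger_force: 44.0
Mz,F,z [0.67 0.45 0.07] [-2.5  3.  14.2] [ 497.3 -135.7  107.3] -0.246
```

```bash
python3 -m crank '[[0.5,-0.7,-0.6,0,0,-5,-1],[0.5,-0.7,-0.8,0,0,-10,-1],[0.5,-0.7,-0.8,0,0,-10,-1]]'; python3 st.py;  python3 -m crank '[[0,0,-0.5,0,0,-5,-1],[0,0,-0.6,0,0,-10,-1],[0,0,-0.6,0,0,-10,-1]]'; python3 st.py
```

```text
clock: 8.88
position: [496.3, -135.3, 106.6]
eef_rot: [3.141, 0.001, 1.556]
contact_force: [-0.4, 1.4, 0.8]
finger_gap: 53.0
finger_force: 42.6
Mz,F,z [ 0.29 -0.03  0.03] [-0.4  1.4  0.8] [ 496.3 -135.3  106.6] -0.419
clock: 9.13
position: [494.4, -135.1, 105.2]
eef_rot: [-3.138, -0.0, 1.729]
contact_force: [-0.3, 1.0, 0.2]
finger_gap: 52.9
finger_force: 42.6
Mz,F,z [-0.01  0.08 -0.01] [-0.3  1.   0.2] [ 494.4 -135.1  105.2] -0.592
```

The force vanished between 60 and 70° back, which means it dropped off the thread. I lower it to find the depth.

```bash
python3 -m crank '[[0,0,1.5,0,0,0,-1],[0,0,2.5,0,0,0,-1],[0,0,2.5,0,0,0,-1]]'; python3 st.py;  python3 -m crank '[[0,0,1,0,0,0,-1],[0,0,2,0,0,0,-1],[0,0,2,0,0,0,-1]]'; python3 st.py
```

```text
clock: 9.38
position: [495.1, -134.8, 103.0]
eef_rot: [-3.14, -0.001, 1.727]
contact_force: [-0.4, -0.2, -0.5]
finger_gap: 52.9
finger_force: 42.6
Mz,F,z [-0.02 -0.04 -0.01] [-0.4 -0.2 -0.5] [ 495.1 -134.8  103. ] -0.59
clock: 9.63
position: [495.6, -134.7, 101.5]
eef_rot: [-3.141, -0.0, 1.728]
contact_force: [-0.1, 0.7, -0.6]
finger_gap: 53.1
finger_force: 42.6
Mz,F,z [-0.01  0.04 -0.01] [-0.1  0.7 -0.6] [ 495.6 -134.7  101.5] -0.591
```

```bash
python3 -m crank '[[0,0,1,0,0,0,-1],[0,0,1.5,0,0,0,-1],[0,0,1.5,0,0,0,-1]]'; python3 st.py;  python3 -m crank '[[0,0,1,0,0,0,-1],[0,0,1,0,0,0,-1],[0,0,1,0,0,0,-1]]'; python3 st.py
```

```text
clock: 9.88
position: [495.9, -134.9, 101.0]
eef_rot: [-3.142, 0.0, 1.728]
contact_force: [-1.6, 0.6, 4.1]
finger_gap: 52.8
finger_force: 43.1
Mz,F,z [ 0.06  0.35 -0.02] [-1.6  0.6  4.1] [ 495.9 -134.9  101. ] -0.591
clock: 10.13
position: [496.0, -134.9, 100.8]
eef_rot: [3.142, 0.0, 1.728]
contact_force: [-3.9, 1.8, 8.6]
finger_gap: 52.8
finger_force: 43.8
Mz,F,z [0.25 0.67 0.01] [-3.9  1.8  8.6] [ 496.  -134.9  100.8] -0.591
```

It rests at about 101, a drop of about 6.5 mm, so it is in the thread. Now clockwise with the 0.65 mm per 10° lead.

```bash
python3 -m crank '[[0.4,-0.5,-0.5,0,0,3,-1],[0.4,-0.5,-0.3,0,0,7,-1],[0.4,-0.5,0,0,0,10,-1],[0.4,-0.5,0,0,0,10,-1]]'; python3 st.py;  python3 -m crank '[[0,0,0.3,0,0,5,-1],[0,0,0.6,0,0,10,-1],[0,0,0.6,0,0,10,-1]]'; python3 st.py
```

```text
clock: 10.47
position: [496.6, -135.2, 100.9]
eef_rot: [3.139, 0.002, 1.552]
contact_force: [-0.8, 0.4, 7.0]
finger_gap: 53.1
finger_force: 43.3
Mz,F,z [ 0.06  0.23 -0.05] [-0.8  0.4  7. ] [ 496.6 -135.2  100.9] -0.415
clock: 10.72
position: [497.2, -135.5, 100.6]
eef_rot: [3.137, 0.001, 1.376]
contact_force: [-0.2, 0.3, 6.4]
finger_gap: 53.0
finger_force: 43.3
Mz,F,z [-0.07  0.11 -0.07] [-0.2  0.3  6.4] [ 497.2 -135.5  100.6] -0.239
```

```bash
for k in 1; do python3 -m crank '[[0,0,0.3,0,0,5,-1],[0,0,0.6,0,0,10,-1],[0,0,0.6,0,0,10,-1]]'; python3 st.py;  python3 -m crank '[[0,0,0.3,0,0,5,-1],[0,0,0.6,0,0,10,-1],[0,0,0.6,0,0,10,-1]]'; python3 st.py; done | grep -v gap
```

```text
clock: 10.97
position: [497.2, -135.6, 100.0]
eef_rot: [3.137, 0.001, 1.201]
contact_force: [-0.5, -1.0, 6.5]
finger_force: 43.3
Mz,F,z [-0.13  0.13 -0.09] [-0.5 -1.   6.5] [ 497.2 -135.6  100. ] -0.064
clock: 11.22
position: [497.1, -135.6, 99.3]
eef_rot: [3.137, -0.0, 1.027]
contact_force: [-0.1, -0.1, 6.3]
finger_force: 43.3
Mz,F,z [-0.06  0.1  -0.04] [-0.1 -0.1  6.3] [ 497.1 -135.6   99.3] 0.11
```

Descending cleanly along the thread with low torque. I continue.

```bash
for k in 1; do python3 -m crank '[[0,0,0.3,0,0,5,-1],[0,0,0.6,0,0,10,-1],[0,0,0.6,0,0,10,-1]]'; python3 st.py;  python3 -m crank '[[0,0,0.3,0,0,5,-1],[0,0,0.6,0,0,10,-1],[0,0,0.6,0,0,10,-1]]'; python3 st.py; done | grep -v gap
```

```text
clock: 11.47
position: [497.1, -135.5, 98.7]
eef_rot: [3.137, -0.001, 0.852]
contact_force: [0.1, -0.9, 6.7]
finger_force: 43.3
Mz,F,z [-0.02  0.13 -0.01] [ 0.1 -0.9  6.7] [ 497.1 -135.5   98.7] 0.285
clock: 11.72
position: [497.2, -135.4, 98.2]
eef_rot: [3.137, -0.002, 0.678]
contact_force: [-0.6, 0.8, 7.4]
finger_force: 43.3
Mz,F,z [-0.01  0.07 -0.06] [-0.6  0.8  7.4] [ 497.2 -135.4   98.2] 0.459
```

```bash
for k in 1; do python3 -m crank '[[0,0,0.3,0,0,4,-1],[0,0,0.5,0,0,8,-1],[0,0,0.5,0,0,8,-1]]'; python3 st.py; done | grep -v gap
```

```text
clock: 11.97
position: [497.5, -135.5, 98.0]
eef_rot: [3.137, -0.003, 0.539]
contact_force: [-0.3, -1.0, 7.5]
finger_force: 43.4
Mz,F,z [ 0.04  0.11 -0.02] [-0.3 -1.   7.5] [ 497.5 -135.5   98. ] 0.598
```

```bash
for k in 1; do python3 -m crank '[[0,0,0.2,0,0,3,-1],[0,0,0.2,0,0,3,-1]]'; python3 st.py;python3 -m crank '[[0,0,0.2,0,0,3,-1],[0,0,0.2,0,0,3,-1]]'; python3 st.py; done | grep -v gap
```

```text
clock: 12.13
position: [497.6, -135.6, 97.9]
eef_rot: [3.137, -0.003, 0.487]
contact_force: [-0.1, 0.2, 8.6]
finger_force: 43.5
Mz,F,z [ 0.    0.07 -0.06] [-0.1  0.2  8.6] [ 497.6 -135.6   97.9] 0.65
clock: 12.3
position: [497.7, -135.6, 97.8]
eef_rot: [3.137, -0.004, 0.435]
contact_force: [-0.2, -0.8, 8.5]
finger_force: 43.5
Mz,F,z [-0.01  0.08 -0.07] [-0.2 -0.8  8.5] [ 497.7 -135.6   97.8] 0.702
```

```bash
for k in 1; do python3 -m crank '[[0,0,0.2,0,0,3,-1],[0,0,0.2,0,0,3,-1]]'; python3 st.py; done | grep -v gap
```

```text
clock: 12.47
position: [497.8, -135.7, 97.8]
eef_rot: [3.137, -0.004, 0.382]
contact_force: [-0.6, -0.0, 9.7]
finger_force: 43.6
Mz,F,z [ 0.    0.13 -0.07] [-0.6 -0.   9.7] [ 497.8 -135.7   97.8] 0.755
```

```bash
for k in 1; do python3 -m crank '[[0,0,0.2,0,0,3,-1],[0,0,0.2,0,0,3,-1]]'; python3 st.py;python3 -m crank '[[0,0,0.1,0,0,2.5,-1],[0,0,0.1,0,0,2.5,-1]]'; python3 st.py; done | grep -v gap
```

```text
clock: 12.63
position: [497.9, -135.8, 97.7]
eef_rot: [3.137, -0.005, 0.33]
contact_force: [-1.2, 0.0, 9.8]
finger_force: 43.6
Mz,F,z [-0.02  0.11 -0.08] [-1.2  0.   9.8] [ 497.9 -135.8   97.7] 0.807
clock: 12.8
position: [498.0, -135.9, 97.6]
eef_rot: [3.137, -0.005, 0.287]
contact_force: [-0.6, 0.0, 9.6]
finger_force: 43.6
Mz,F,z [-0.08  0.09  0.  ] [-0.6  0.   9.6] [ 498.  -135.9   97.6] 0.85
```

```bash
for k in 1; do python3 -m crank '[[0,0,0.1,0,0,2.5,-1],[0,0,0.1,0,0,2.5,-1]]'; python3 st.py; done | grep -v gap
```

```text
clock: 12.97
position: [498.0, -136.1, 97.5]
eef_rot: [3.137, -0.005, 0.243]
contact_force: [0.6, -0.6, 8.5]
finger_force: 43.5
Mz,F,z [-0.13  0.08 -0.01] [ 0.6 -0.6  8.5] [ 498.  -136.1   97.5] 0.894
```

```bash
for k in 1; do python3 -m crank '[[0,0,0.1,0,0,2.5,-1],[0,0,0.1,0,0,2.5,-1]]'; python3 st.py;python3 -m crank '[[0,0,0.1,0,0,2.5,-1],[0,0,0.1,0,0,2.5,-1]]'; python3 st.py; done | grep -v gap
```

```text
clock: 13.13
position: [497.9, -136.5, 97.5]
eef_rot: [3.136, -0.005, 0.201]
contact_force: [-0.9, -1.9, 9.1]
finger_force: 43.5
Mz,F,z [-0.27  0.11  0.36] [-0.9 -1.9  9.1] [ 497.9 -136.5   97.5] 0.936
clock: 13.3
position: [497.6, -136.7, 97.4]
eef_rot: [3.135, -0.004, 0.159]
contact_force: [-1.5, -3.4, 8.8]
finger_force: 43.5
Mz,F,z [-0.41  0.28  0.83] [-1.5 -3.4  8.8] [ 497.6 -136.7   97.4] 0.979
```

```bash
for k in 1; do python3 -m crank '[[0,0,0.1,0,0,2.5,-1],[0,0,0.1,0,0,2.5,-1]]'; python3 st.py; done | grep -v gap
```

```text
clock: 13.47
position: [498.6, -136.7, 97.3]
eef_rot: [3.135, -0.007, 0.116]
contact_force: [2.2, -1.8, 7.0]
finger_force: 43.5
Mz,F,z [-0.39 -0.21  0.84] [ 2.2 -1.8  7. ] [ 498.6 -136.7   97.3] 1.022
```

The hard stop is reached, with torque about 0.8 N m. I relieve the wind-up at once.

```bash
python3 -m crank '[[0,0,0,0,0,-3.5,-1],[0,0,0,0,0,-3.5,-1]]'|grep -v gap; python3 st.py
```

```text
clock: 13.63
position: [498.5, -136.3, 97.4]
eef_rot: [3.136, -0.006, 0.177]
contact_force: [1.2, -1.1, 8.7]
finger_force: 43.6
Mz,F,z [-0.22 -0.02  0.17] [ 1.2 -1.1  8.7] [ 498.5 -136.3   97.4] 0.96
```

```bash
python3 -m crank '[[0,0,0,0,0,0,0.3],[0,0,0,0,0,0,0.6],[0,0,0,0,0,0,1],[0,0,0,0,0,0,1],[0,0,0,0,0,0,1],[0,0,0,0,0,0,1],[0,0,0,0,0,0,1]]'; python3 -m crank '[[0,0,-15,0,0,0,1],[0,0,-45,0,0,0,1],[0,0,-80,0,0,0,1],[-30,0,-110,0,0,0,1],[-60,0,-110,0,0,0,1],[-60,0,-110,0,0,0,1],[-60,0,-110,0,0,0,1]]'
python3 - <<'E'
from h import *
c=cap("wrist");a=c["frame"][:,:,::-1]
d=cap("side");u,v=map(int,proj(d,[496,-136,110]));b=cv2.resize(d["frame"][v-30:v+30,u-36:u+36,::-1],(460,384))
print(c["st"]["position"],proj(c,[496,-136,124]),proj(c,[496,-136,92]))
# side: measured cap top/bottom expected rows
f=460/72
for z in(92,124):
    x,y=proj(d,[496,-136,z]);print(z,(x-u+36)*f,(y-v+30)*f)
cv2.imwrite("pics/m3.png",cv2.resize(np.hstack([a[:, 100:420],b]),(780,384)))
E
```

```text
clock: 14.22
position: [495.0, -134.3, 94.1]
eef_rot: [-3.141, 0.001, 0.175]
contact_force: [0.1, -1.1, -0.1]
finger_gap: 85.3
finger_force: 0.0
clock: 14.8
position: [435.4, -144.9, 204.7]
eef_rot: [3.141, -0.001, 0.173]
contact_force: [0.1, -0.6, -0.8]
finger_gap: 85.3
finger_force: 0.0
[ 435.41367584 -144.90666477  204.73068575] (np.float64(260.8997092224041), np.float64(114.03908062289538)) (np.float64(260.47399854130185), np.float64(111.08146010181734))
92 231.14891140208366 231.70234720476918
124 234.5564327472844 162.80990987735396
```

View pics/m3.png

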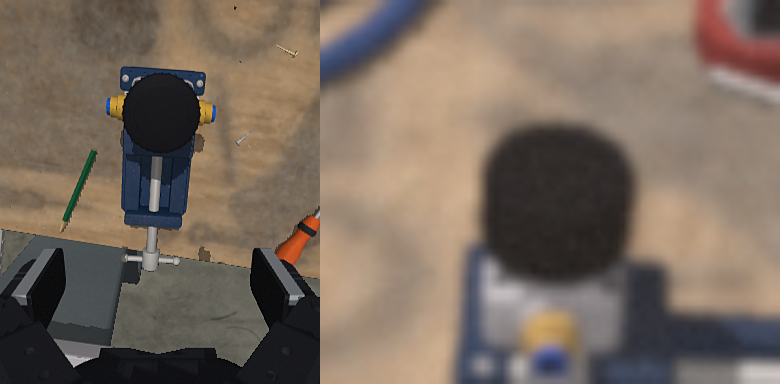

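The cap sits level and low on the neck, centred at about (160,112) in the wrist crop. In the side crop its rows match a cap standing at z 92–124. The fingers are clear and the other tools are undisturbed.

```bash
python3 -c "
from bench import manip
print(manip.close_job())"
```

```text
the job is handed in; nothing more can be done
None
```

The cap is on the filter neck, turned back until it dropped into the thread, screwed clockwise to its hard stop and released. The wrist read a peak of about 0.84 N m at the stop, slightly over your 0.8 N m limit, because I took two more small turning steps after the torque had begun to rise; I relieved it straight away, and handed in at about 15 s with the tape and tools not touched.

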